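Turn the blank, shut and pin the drill jig, hold it squeezed

TASK

The metal blank stands back to front in the drill jig: lift it out, turn it round and put it back down in the same pocket so that its blue face looks at the hinged leaf. Then swing the leaf fully shut against the jig's wall and push the red-headed latch pin from its stand down through the lined-up holes until its collar sits flush on the jig. Finish while holding: grip leaf and wall between the fingers, away from blank and pin, and keep squeezing them firmly together without letting go; leave the tape measure, tin and marker alone.

Things in the scene. Friction and masses are not known exactly. Their poses are not given: they have to be found in the camera images.
- jig: Base of the leaf drill jig, fixed: dark steel plate 81 x 228 x 12 mm. Origin on its underside, z up; x from the leaf side towards the wall (away from the robot, yaw within 0.3 rad of world x), y along the jig: hinge at the +y end, latch at the -y end. 'Jig' coordinates in the other entries are in this frame, in mm.
- wall: Fixed half of the jig, grey, origin and axes as the base: x -4 to 20, y -79 to 64, z 12 to 66. In its middle the blank's pocket, y -30 to 30, x 0 to 13, floor z 12, open above and to -x but for 4 mm thick lips covering 8 mm at each side. Beyond y -79 it carries the two latch eyes (y -112 to -80, x -26 to 4, top faces at z 66 and 28).
- squeeze (a point): Jig x 1.5, y -52, z 52: midway through wall and shut leaf, 14 mm below their top edges, between pocket and latch: the place to squeeze them together from above, across jig x. Wall and shut leaf are here 37 mm thick together (x -17 to 20).
- leaf (a joint): Hinged half: aluminium plate, 12 mm thick, z 20 to 66, two brass drill bushes, hinge line upright at jig x -11, y 82. Rad: 0 = shut on its stop, along the wall (then x -17 to -5, y -79 to 72); grows as its -y end swings out to -x. Starts at 0.5 to 0.9, stays where left, about 1 N at its end moves it. Its end tongue (y -112 to -80, x -24 to 2, z 32 to 50, 16 mm hole) goes between the eyes.
- leaf_front (a point): Point on the leaf's outer face at which to push it shut, 134 mm along the leaf from the hinge line, at z 45; the face lies 6 mm in front of the hinge line. Moves with the leaf; its x axis points through the leaf towards the wall. With the leaf shut it lies at jig x -17, y -52.
- blank: Flat aluminium blank, 10 mm thick (own x), 56 wide (own y), 86 tall, 0.14 kg, standing in the pocket with 3 mm play in thickness, 4 mm in width; its top is 32 mm above the wall. Origin at the centre of its underside, z up. Its +x face is lacquered blue, the other bare. At the start blue looks at the back of the pocket (own x along jig +x); wanted: own x along jig -x.
- blue_face (a point): Centre of the blank's blue face (own x +5, z 43 mm). Axes as the blank's.
- pocket (a point): Centre of the pocket's floor, at jig x 6.5, y 0, z 12. With its origin here the blank stands in the middle of the play.
- pin_hole (a point): Centre of the mouth of the upper latch eye (jig x -11, y -96, z 66): upright 15 mm hole that goes on through the shut leaf's tongue and the lower eye, down to z 12.
- stand: Wooden stand for the pin, fixed, 46 x 46 x 56 mm with a 15 mm through hole. Origin at the centre of its underside.
- pin: Latch pin, upright in the stand, 0.07 kg: steel shank 12 mm thick, 50 long, nose tapered to 6 mm over the last 10; above it a collar 26 wide, 4 thick, and a red round grip 20 wide, 30 tall. Origin at the tip of the nose, z up; collar underside at z 50, grip z 54 to 84. Fully home the collar rests on the upper eye and the origin is at jig z 16.
- tape: Tape measure, 64 x 80 x 30 mm, lying on the bench; bystander. Origin under its centre.
- tin: Paste tin, 59 mm wide, 30 mm tall; bystander. Origin under its centre.
- felt_marker: Felt marker, 16 x 140 x 16 mm (along its y); bystander. Origin under its centre.
There are look-alikes about, which are no part of the job. There is more than one size of the pin; the one meant has the size given above.

How it is judged:
By the outcome, as a careful person would: the job done as asked, in the order asked, and still so for the second after the job is handed in, while the arm keeps its last pose, push and grip.
It also fails if it takes over 72 s, if anything falls off the work surface, if the arm or the gripper's body presses on something with over 40 N, if the wrist force passes 120 N, or if a joint passes its speed limit or range.

ROBOT

A 6-joint arm with a two-finger parallel gripper is mounted at the origin on a cart in front of the work surface, level with it; the furniture and walls round the work are solid. World frame = base frame: x ahead of the robot, y to its left, z up, the work surface at z = 0. Lengths are in m, angles in rad, forces in N, time in s.
With the tool pointing down it reaches from about 0.375 to 0.9 m from the base axis. Payload 3.1 kg.
Tool frame: the origin (TCP) lies between the finger pads; the fingertips stand tcp_to_tips ahead of it and the grasp point (between the pads) lies 11 mm behind it (tcp_to_tips is the distance from the TCP to the fingertips, in m); y points along the fingers, z is the direction in which the jaws open and shut, and the axes are right-handed (so a half turn about y gives the same grasp; the last joint's range is limited). The gripper opens to 85 mm and grips with 20 to 120 N. Pads are 22 mm wide; open, the fingers measure 114 mm over their backs; the gripper's body (76 mm by 85 mm) begins 54 mm behind the grasp point. The pads swing forward as they close: fully open they stand 13 mm farther back than shut.
Start: joints at [1.036, 0.527, 1.433, -0, 1.181, -0.178], TCP at [0.218, 0.586, 0.239] pointing down, gripper open.
Joint ranges: [-3.08, 3.08], [-0.75, 2.2], [0.22, 2.44], [-1.43, 4.57], [0, 2.65], [-2.85, 2.85]. Speed limits (rad/s): [2.79, 2.79, 3.14, 3.14, 3.14, 3.14].

INTERFACE

Orientations are given as [roll, pitch, yaw] about the fixed x, y, z axes, in that order (R = Rz(yaw) Ry(pitch) Rx(roll)).
In Python, from rig import state, camera, camera_params, sign_off, find_in, outline_of, spot_point, tcp_to_tips gives the robot as it stands.
- The arm moves only by the tool arm_command, never from a script. Its argument "increments" is a list of rows, each a list of 7 numbers: the shift along the tool's x, y, z as a fraction of full scale, then the turn, a rotation vector about the tool's x, y, z as a fraction of full scale, then the opening, from -1 (shut) to 1 (fully open), so that 0 is half open. A call has 1 to 8 rows; each row shifts and turns the commanded pose from where the row before left it, along the tool's axes as they then stand; what a row does not reach is not made up. Full scale, the value 1, is 0.04 m for a shift and 4 degrees for a turn. A row lasts 1/12 s, in which the tool goes at most 41.7 mm and 7.16 degrees, less where a joint would pass 70% of its speed; a pose out of reach is approached as far as the arm can. A call with a number of a shift or a turn outside -1 to 1 is refused whole. A call with a gripper value outside its range is refused whole. The fingers move at their own pace and stop on an object; "squeeze" is the grip in N (left out, the last holds). Time passes only in rows, so rows that do not move let the fingers close. It gives the time, the measured TCP pose, the force and the opening at its end, in the units of the state.
- state(): the state, without advancing time (a new reading comes with each control period).
- camera(name): name is "side" or "top" or "wrist"; returns the picture (420x560x3 uint8, red, green, blue); there is no depth.
- camera_params(name): a dict with "vertical_fov" (degrees; the focal length in pixels is half the picture's height over the tangent of half this angle, whatever the lens; pixels are square), "cx", "cy" (the principal point, pixels), "extrinsics" (4x4, takes a point from world to camera coordinates). Camera axes: x right, y down, z forward; pixel columns grow to the right and rows downward; lengths in m; the calibration is good to about 2 mm. A picture is of the moment at which its call begins: read the wrist's pose just before it. camera_params takes no time and is no camera call; for the wrist camera it gives the pose at the moment of the call.
- sign_off(): hands the job in, once; it reports no verdict.
Trained networks look in the newest picture that a camera, given by its name, has taken for a name from the list of things; names that differ only in an ending like _2 or _b are one class to them, and where a whole thing is asked for, a point or a joint stands for the part that bears it (a point fixed in the world has none). Each returns a list of dicts, best first, with "conf" (0 to 1); they miss things now and then, are a little off and sometimes report something else, mostly with a low value. They report only what shows in the picture. A call takes as long as a camera call. They do not tell look-alikes from the thing itself.
- find_in(camera, thing): "box" ([centre column, centre row, width, height] as shares, 0 to 1, of the picture: columns of its width, rows of its height, round what is visible of it).
- outline_of(camera, thing): "mask" (420x560 bool, what is visible of it) and "box" ([centre column, centre row, width, height] as shares, 0 to 1, of the picture: columns of its width, rows of its height, round what is visible of it).
- spot_point(camera, thing): "location" ([column, row] as shares, 0 to 1, of the picture: columns of its width, rows of its height: a listed point, or the origin of a listed thing).
The state is a dict: "time": time; "joint_pos": joint angles; "qvel": joint speeds; "joint_torque": joint torques, N m; "position": TCP position; "ee_rot": TCP orientation; "wrist_force": force on the tool from outside, world axes, zero at the start; "moment": the same for the moment, N m; "finger_gap": finger opening in m.
Only numpy, scipy, OpenCV 4.12 (cv2) and the standard library are available. Lean on these libraries where they do the work, as an engineer would, in place of code of your own. Each camera call takes 0.05 s, during which the arm holds its last target. There are 200 camera calls.

## Working session

There is one attempt and no reset: what is moved stays moved. The work goes in short steps, Python scripts to look and compute and a tool call to move; the robot and the scene stay as the last step left them, time stands still between calls to the robot, and variables do not carry over. Pictures are saved under pics/ and viewed, about 8 in all and at most 12, crops included, and the job is handed in when it is done.

Besides the shell and the picture viewer there is one more tool, called after "Request:" in YAML: its name, and indented under it one key for each argument. arm_command: Moves the arm, as the interface text tells. Shift numbers are shares of 0.04 m and turn numbers shares of 4 degrees, none past 1 either way. Its arguments: {"type":"object","properties":{"increments":{"type":"array"},"squeeze":{"type":"number"}},"required":["increments"]}

```bash
ls; mkdir -p pics
python3 - <<'E'
from rig import *
import cv2
s=state();print(s, tcp_to_tips)
for n in("side","top"):
    im=camera(n);cv2.imwrite(f"pics/{n}0.png",cv2.cvtColor(im,cv2.COLOR_RGB2BGR))
    p=camera_params(n);print(n,p)
    for t in["jig","pocket","pin_hole","squeeze","blank","blue_face","pin","stand","leaf_front","tape","tin","felt_marker"]:
        try:print(t,[( [round(a*b,1) for a,b in zip(d["location"],(560,420))],round(d["conf"],2)) for d in spot_point(n,t)[:4]])
        except Exception as e:print(t,e)
E
```

```text
pics
{'time': 0.0, 'joint_pos': array([ 1.03649540e+00,  5.28465823e-01,  1.43393137e+00, -3.27480049e-08,
        1.18140196e+00, -1.78527923e-01]), 'qvel': array([ 1.49791110e-03, -1.04953425e-03, -1.01262507e-03, -8.71549377e-05,
        1.24250971e-03,  3.22960767e-04]), 'joint_torque': array([-7.29956878e-05, -4.42351019e+01, -1.78029871e+01, -2.95312102e-04,
        8.43599351e-03,  2.86845619e-06]), 'position': array([0.21731561, 0.58523972, 0.23832458]), 'ee_rot': array([-1.57296775e+00,  3.91801161e-04, -3.55773417e-01]), 'wrist_force': array([-0.61276184, -0.13746311,  0.08970241]), 'moment': array([-0.01592895,  0.00296213,  0.02047317]), 'finger_gap': 0.08552329948571386} 0.008
side {'vertical_fov': 53.73299858870547, 'cx': 277.9166353099906, 'cy': 214.50133291570035, 'extrinsics': array([[ 0.98861465, -0.15041028, -0.00422258, -0.60461755],
       [-0.07679758, -0.48024419, -0.87376636,  0.05764145],
       [ 0.12939557,  0.8641425 , -0.48632758,  0.87406463],
       [ 0.        ,  0.        ,  0.        ,  1.        ]])}
jig [([266.8, 194.3], 0.9), ([170.0, 294.7], 0.46
[... 663 characters left out ...]
03, -7.10358915e-02,
         5.91359082e-01],
       [ 7.10356867e-02,  2.16005161e-04, -9.97473751e-01,
         9.92320642e-01],
       [ 0.00000000e+00,  0.00000000e+00,  0.00000000e+00,
         1.00000000e+00]])}
jig []
pocket [([179.9, 215.3], 0.77)]
pin_hole [([220.3, 234.7], 0.74), ([374.5, 247.0], 0.2)]
squeeze [([201.1, 222.6], 0.68)]
blank [([179.7, 216.1], 0.52)]
blue_face [([179.4, 211.6], 0.58)]
pin [([375.6, 247.7], 0.69), ([405.7, 225.2], 0.49), ([337.6, 263.6], 0.46)]
stand [([372.1, 252.3], 0.96)]
leaf_front [([175.4, 267.4], 0.88), ([181.7, 219.7], 0.4)]
tape [([285.5, 141.6], 0.63)]
tin [([378.2, 164.1], 0.66), ([286.7, 143.7], 0.44)]
felt_marker [([357.5, 322.9], 0.83)]
```

Run:
```python
import cv2
a=cv2.imread("pics/top0.png")
b=cv2.resize(a[120:340,100:440],None,fx=2.3,fy=2.3,interpolation=cv2.INTER_CUBIC);cv2.imwrite("pics/top0c.png",b)
```

```text
(no output)
```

View pics/top0c.png

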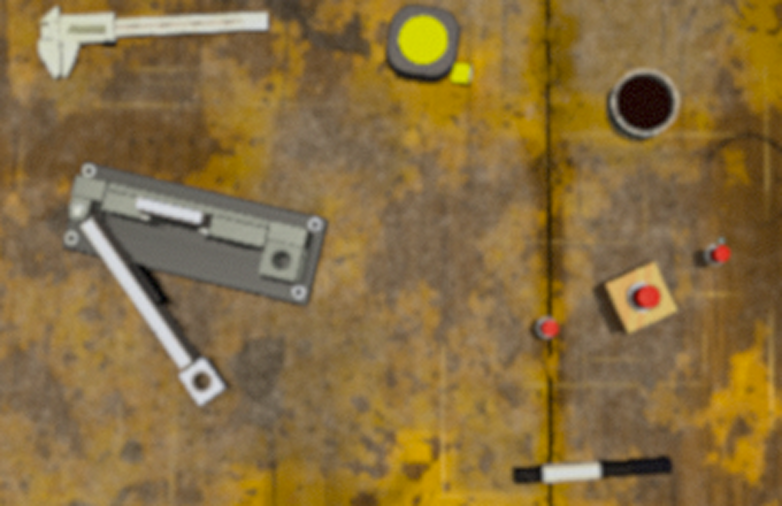

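View pics/side0.png

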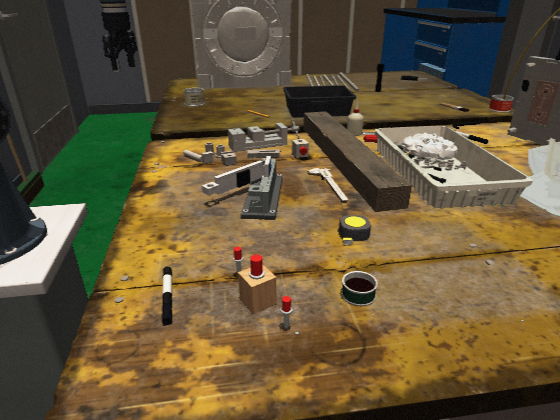

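The top view shows the jig at the left with its leaf open (tongue at about 188,285), and the blank in the pocket at (173,212). The stand with the pin is at (376,248), with two smaller look-alike pins beside it. The side view agrees.

```bash
cat > h.py <<'E'
import numpy as np, cv2
from rig import *
from scipy.spatial.transform import Rotation as Rot
from scipy.optimize import least_squares
def K(p):
    f=210/np.tan(np.radians(p["vertical_fov"])/2); return f,p["cx"],p["cy"]
def back(p,uv,z):
    f,cx,cy=K(p);E=p["extrinsics"];R,t=E[:3,:3],E[:3,3]
    d=R.T@np.array([(uv[0]-cx)/f,(uv[1]-cy)/f,1.]);c=-R.T@t
    return c+d*(z-c[2])/d[2]
def proj(p,X):
    f,cx,cy=K(p);E=p["extrinsics"];c=E[:3,:3]@np.asarray(X)+E[:3,3]
    return np.array([cx+f*c[0]/c[2],cy+f*c[1]/c[2]])
def jw(j,P):  # jig (x,y,yaw), P in mm -> world m
    c,s=np.cos(j[2]),np.sin(j[2]);P=np.asarray(P)/1000
    return np.array([j[0]+c*P[0]-s*P[1],j[1]+s*P[0]+c*P[1],P[2]])
def toolR(s=None):
    s=s or state(); return Rot.from_euler("xyz",s["ee_rot"])
def plan(target,yaw=None,s=None,zdir=None):
    """tool-frame shift in units of 0.04 m to reach target; yaw turn (deg) to make tool z axis horizontal dir zdir"""
    s=s or state();R=toolR(s)
    d=R.inv().apply(np.asarray(target)-s["position"])
    print("world d mm",np.round((np.asarray(target)-s["position"])*1000,1),"tool units",np.round(d/0.04,3))
E
python3 - <<'E'
from h import *
p=camera_params("top")
cr=[(88,171),(315,224),(299,292),(71,238)]
B=[back(p,(a/2.3+100,b/2.3+120),.014) for a,b in cr]
for b in B:print(b.round(4))
c=np.mean(B,0);v=(B[0]-B[1]+B[3]-B[2])[:2];print("c",c,"yaw",np.arctan2(v[1],v[0])-np.pi/2, np.linalg.norm(B[0]-B[1]),np.linalg.norm(B[0]-B[3]))
for n,uv,z in[("pocket",(179.9,215.3),.012),("pinhole",(220.3,234.7),.066),("squeeze",(201.1,222.6),.052),("leaf_front",(175.4,267.4),.045),("pintop",(381.5,248.5),.09),("stand",(372.1,252.3),0),("tongue",(188,285.5),.05),("tape",(285.5,141.6),0),("tin",(378.2,164.1),0),("blanktop",(173.5,211.3),.098)]:print(n,back(p,uv,z).round(4))
R=toolR();print(R.as_matrix().round(3))
print(camera_params("wrist"))
E
```

```text
[0.6453 0.2121 0.014 ]
[0.5977 0.0076 0.014 ]
[0.5368 0.0215 0.014 ]
[0.5849 0.2261 0.014 ]
c [0.59116339 0.11682976 0.014     ] yaw -0.2296261592788449 0.2099630431370803 0.06198628093642082
pocket [0.6021 0.1257 0.012 ]
pinhole [0.5598 0.0355 0.066 ]
squeeze [0.5843 0.0754 0.052 ]
leaf_front [0.4956 0.1265 0.045 ]
pintop [ 0.5329 -0.2738  0.09  ]
stand [ 0.5263 -0.2727  0.    ]
tongue [0.4603 0.1    0.05  ]
tape [ 0.7595 -0.0926  0.    ]
tin [ 0.7117 -0.2878  0.    ]
blanktop [0.6027 0.1207 0.098 ]
[[ 0.937 -0.     0.348]
 [-0.348 -0.     0.937]
 [-0.    -1.    -0.   ]]
{'vertical_fov': 61.70806163319222, 'cx': 279.70622071909963, 'cy': 210.35679623764224, 'extrinsics': array([[ 3.48751203e-01,  9.37215154e-01,  5.93786541e-04,
        -6.25196805e-01],
       [ 9.03367345e-01, -3.36324544e-01,  2.66107575e-01,
        -3.61777246e-02],
       [ 2.49599757e-01, -9.22689295e-02, -9.63943155e-01,
         3.77822500e-01],
       [ 0.00000000e+00,  0.00000000e+00,  0.00000000e+00,
         1.00000000e+00]])}
```

Request:
arm_command:
  increments:
    - [0.4, 0, -0.23, 0, 0, 0, 1]
    - [0.81, 0, -0.465, 0, 0, 0, 1]
    - [0.81, 0, -0.465, 0, 0, 0, 1]
    - [0.81, 0, -0.465, 0, 0, 0, 1]
    - [0.81, 0, -0.465, 0, 0, 0, 1]
    - [0.81, 0, -0.465, 0, 0, 0, 1]
    - [0.81, 0, -0.465, 0, 0, 0, 1]
    - [0.81, 0, -0.465, 0, 0, 0, 1]

```text
time: 1.97
position: [0.3977, 0.3692, 0.2395]
ee_rot: [-1.57, -0.0, -0.356]
wrist_force: [0.7, 1.5, 0.9]
finger_gap: 0.0854
```

Request:
arm_command:
  increments:
    - [0.81, 0, -0.465, 0, 0, 0, 1]
    - [0.81, 0, -0.465, 0, 0, 0, 1]
    - [0.81, 0, -0.465, 0, 0, 0, 1]
    - [0.81, 0, -0.465, 0, 0, 0, 1]
    - [0.81, 0, -0.465, 0, 0, 0, 1]
    - [0.81, 0, -0.465, 0, 0, 0, 1]
    - [0.81, 0, -0.465, 0, 0, 0, 1]
    - [0.81, 0, -0.465, 0, 0, 0, 1]

```text
time: 2.63
position: [0.5888, 0.1391, 0.2394]
ee_rot: [-1.571, -0.0, -0.356]
wrist_force: [0.2, 1.0, 0.1]
finger_gap: 0.0852
```

Request:
arm_command:
  increments:
    - [0.4, 0, -0.23, 0, -1, 0, 1]
    - [0, 0.04, 0, 0, -1, 0, 1]
    - [0, 0.04, 0, 0, -1, 0, 1]
    - [0, 0.04, 0, 0, -1, 0, 1]
    - [0, 0.04, 0, 0, -1, 0, 1]
    - [0, 0.04, 0, 0, -1, 0, 1]
    - [0, 0.04, 0, 0, -1, 0, 1]
    - [0, 0.04, 0, 0, -1, 0, 1]

```text
time: 3.3
position: [0.5996, 0.1266, 0.228]
ee_rot: [-1.571, 0.0, 0.206]
wrist_force: [0.1, 0.2, 0.3]
finger_gap: 0.0854
```

Request:
arm_command:
  increments:
    - [0, 0.04, 0, 0, -1, 0, 1]
    - [0, 0.04, 0, 0, -1, 0, 1]
    - [0, 0.04, 0, 0, -1, 0, 1]
    - [0, 0.04, 0, 0, -1, 0, 1]
    - [0, 0.04, 0, 0, -1, 0, 1]
    - [0, 0.04, 0, 0, -1, 0, 1]
    - [0, 0.04, 0, 0, -1, 0, 1]
    - [0, 0.04, 0, 0, -1, 0, 1]

```text
time: 3.97
position: [0.5997, 0.1266, 0.2153]
ee_rot: [-1.571, -0.0, 0.765]
wrist_force: [0.1, 1.1, 0.1]
finger_gap: 0.0853
```

Request:
arm_command:
  increments:
    - [0, 0.04, 0, 0, -1, 0, 1]
    - [0, 0.04, 0, 0, -1, 0, 1]
    - [0, 0.04, 0, 0, -1, 0, 0.2]
    - [0, 0.04, 0, 0, -1, 0, 0.2]
    - [0, 0.04, 0, 0, -1, 0, 0.2]
    - [0, 0.04, 0, 0, -1, 0, 0.2]
    - [0, 0.04, 0, 0, -1, 0, 0.2]
    - [0, 0.04, 0, 0, -1, 0, 0.2]

```text
time: 4.63
position: [0.5997, 0.1283, 0.2024]
ee_rot: [-1.572, 0.004, 1.317]
wrist_force: [-0.1, -0.3, 0.5]
finger_gap: 0.0515
```

```bash
cat >> h.py <<'E'
def heading(s):
    z=toolR(s).apply([0,0,1]); return np.degrees(np.arctan2(z[1],z[0]))
def show(name,im,crop=None,f=1):
    im=cv2.cvtColor(im,cv2.COLOR_RGB2BGR)
    if crop: im=im[crop[1]:crop[3],crop[0]:crop[2]]
    cv2.imwrite("pics/"+name,cv2.resize(im,None,fx=f,fy=f,interpolation=cv2.INTER_CUBIC))
E
python3 - <<'E'
from h import *
s=state();print(s["time"],s["position"].round(4),heading(s),s["ee_rot"],s["joint_pos"].round(3))
p=camera_params("wrist");im=camera("wrist");show("w1.png",im,f=1.4)
Z=dict(pocket=.012,pin_hole=.066,squeeze=.052,leaf_front=.045,blue_face=.055,blank=.012,jig=0)
for t,z in Z.items():print(t,[( [round(a*b,1) for a,b in zip(d["location"],(560,420))],back(p,np.array(d["location"])*[560,420],z).round(4),round(d["conf"],2)) for d in spot_point("wrist",t)[:2]])
E
```

```text
4.6333 [0.5997 0.1283 0.2024] 165.45154839282245 [-1.57195284  0.00357636  1.31687381] [ 0.031  0.554  1.5   -0.004  1.087 -2.855]
pocket [([275.0, 183.1], array([0.6049, 0.122 , 0.012 ]), 0.9)]
pin_hole [([296.2, 66.5], array([0.5651, 0.0336, 0.066 ]), 0.61)]
squeeze [([274.8, 131.6], array([0.592 , 0.0746, 0.052 ]), 0.69)]
leaf_front [([402.8, 169.4], array([0.4965, 0.1316, 0.045 ]), 0.67), ([276.3, 180.7], array([0.6013, 0.1143, 0.045 ]), 0.34)]
blue_face [([271.0, 192.5], array([0.6074, 0.121 , 0.055 ]), 0.73), ([296.0, 67.1], array([0.5645, 0.0328, 0.055 ]), 0.4)]
blank [([274.3, 183.1], array([0.6056, 0.1219, 0.012 ]), 0.82)]
jig [([280.2, 182.7], array([0.6007, 0.1251, 0.    ]), 0.61)]
```

View pics/w1.png

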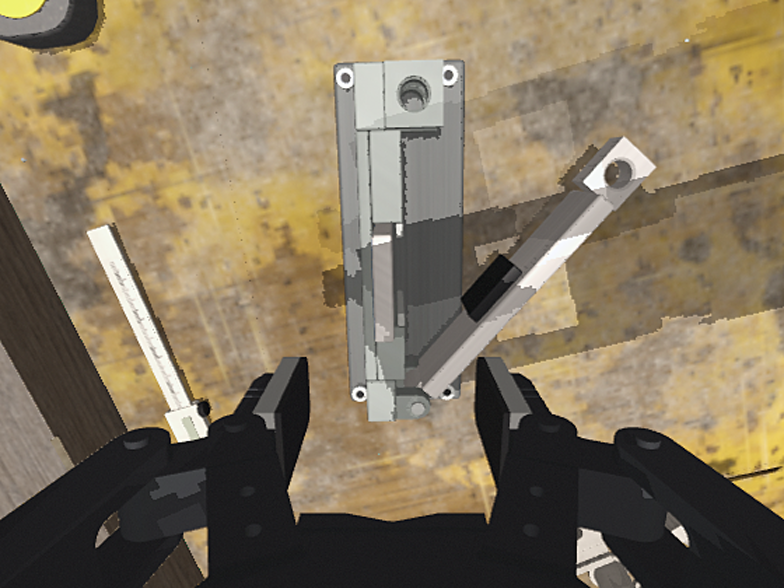

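The wrist view shows the jig upright in the frame, with the blank's top at about (383,288) of the 1.4x picture. The eye hole is at (414,94) and the tongue hole at (620,173). q6 is at its limit, so I'll back off slightly.

Run:
```python
from h import *
p=camera_params("wrist")
pts=dict(b1=(345,78,.014),b2=(450,75,.014),b3=(447,394,.014),b4=(359,394,.014),hole=(414,92,.066),hinge=(418,408,.066),tong=(620,172,.05),bl_a=(376,236,.098),bl_b=(391,235,.098),bl_c=(393,340,.098),bl_d=(377,341,.098),wa=(401,133,.066),wb=(368,133,.066),wallR=(401,222,.066),wallL0=(367,135,.066))
W={k:back(p,(a/1.4,b/1.4),z) for k,(a,b,z) in pts.items()}
for k,v in W.items():print(k,v.round(4))
v=(W["b4"]-W["b1"]+W["b3"]-W["b2"]);print("yaw base",np.arctan2(v[1],v[0])-np.pi/2)
v=W["hinge"]-W["hole"];print("yaw hinge-hole",np.arctan2(v[1],v[0])-np.pi/2,np.linalg.norm(v))
v=W["wallR"]-W["wa"];print("yaw wall edge",np.arctan2(v[1],v[0])-np.pi/2)
v=(W["bl_c"]-W["bl_b"]+W["bl_d"]-W["bl_a"]);print("yaw blank",np.arctan2(v[1],v[0])-np.pi/2)
y=-.23;bm=np.mean([W[k] for k in W if k.startswith("bl_")],0);print("blank",bm)
for k,q in dict(hole=(-11,-96,0),hinge=(-11,82,0)).items():print("orig from",k,W[k][:2]-jw((0,0,y),q)[:2])
print("orig from blank",bm[:2]-jw((0,0,y),(6.5,0,0))[:2])
```

```text
b1 [0.6002 0.0093 0.014 ]
b2 [0.538  0.0238 0.014 ]
b3 [0.5873 0.2308 0.014 ]
b4 [0.6488 0.2148 0.014 ]
hole [0.5652 0.0334 0.066 ]
hinge [0.6061 0.2086 0.066 ]
tong [0.4612 0.1022 0.05  ]
bl_a [0.6012 0.096  0.098 ]
bl_b [0.594  0.0973 0.098 ]
bl_c [0.6068 0.1504 0.098 ]
bl_d [0.6149 0.1489 0.098 ]
wa [0.5766 0.0512 0.066 ]
wb [0.5934 0.0468 0.066 ]
wallR [0.5881 0.0963 0.066 ]
wallL0 [0.5942 0.0476 0.066 ]
yaw base -0.23303791685220276
yaw hinge-hole -0.2294833353866288 0.17990234509356162
yaw wall edge -0.25000672026502135
yaw blank -0.2451308861271504
blank [0.6042375  0.12314239 0.098     ]
orig from hole [0.59777029 0.12437059]
orig from hinge [0.59811347 0.126244  ]
orig from blank [0.59790867 0.12462424]
```

Run:
```python
from h import *
plan([.6042,.1231,.2024])
```

```text
world d mm [ 4.5 -5.5 -0.2] tool units [-0.105  0.007 -0.144]
```

Request:
arm_command:
  increments:
    - [-0.1, 0.3, -0.14, 0, 0.2, 0, 0]
    - [0, 0.6, 0, 0, 0, 0, 0]
    - [0, 0.6, 0, 0, 0, 0, 0]
    - [0, 0.6, 0, 0, 0, 0, 0]
    - [0, 0.6, 0, 0, 0, 0, 0]
    - [0, 0.37, 0, 0, 0, 0, 0]
    - [0, 0, 0, 0, 0, 0, 0]

```text
time: 5.62
position: [0.6013, 0.1223, 0.0753]
ee_rot: [-1.564, 0.006, 1.301]
wrist_force: [-0.4, 1.2, -0.5]
finger_gap: 0.0425
```

Run:
```python
from h import *
s=state();print(s["time"],s["position"].round(4),heading(s),s["ee_rot"],s["joint_pos"].round(3),s["finger_gap"])
p=camera_params("wrist");im=camera("wrist");show("w2.png",im,f=1.4)
print(proj(p,s["position"])*1.4)
```

```text
5.6167 [0.6013 0.1223 0.0753] 164.55638297847912 [-1.56411574  0.00580089  1.30129312] [ 0.021  0.731  1.577 -0.005  0.841 -2.848] 0.04254056229993097
[398.08129645 390.92864443]
```

View pics/w2.png

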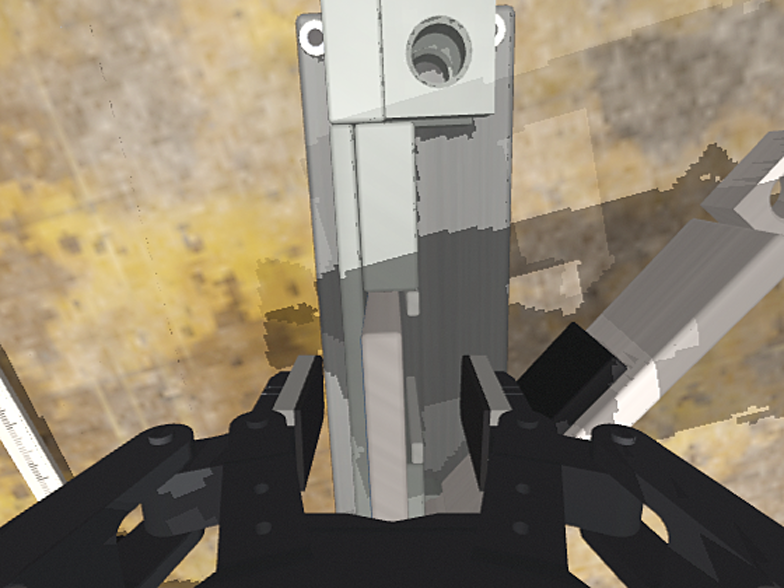

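The blank's top edge sits about 8 px left of the pad midline, roughly 2.5 mm towards jig +x, because joint 6 saturated. I'll back off a bit more.

Request:
arm_command:
  increments:
    - [0, 0, 0, 0, 0.2, 0, 0]
    - [0, 0, 0, 0, 0, 0, 0]

```text
time: 5.83
position: [0.6051, 0.1229, 0.0807]
ee_rot: [-1.574, 0.003, 1.287]
wrist_force: [0.5, 0.3, 0.2]
finger_gap: 0.0428
```

Run:
```python
from h import *
s=state();print(s["time"],s["position"].round(4),heading(s),s["ee_rot"],s["joint_pos"].round(3),s["finger_gap"])
plan([.6042,.1231,.079])
```

```text
5.8333 [0.6051 0.1229 0.0807] 163.75237246386328 [-1.57422177  0.00261816  1.28721276] [ 0.021  0.724  1.572 -0.005  0.843 -2.834] 0.04277077462617775
world d mm [-0.9  0.2 -1.7] tool units [-0.001  0.043  0.023]
```

Request:
arm_command:
  increments:
    - [0, 0.03, 0.02, 0, -0.12, 0, -0.4]
    - [0, 0, 0, 0, 0, 0, -1]
    - [0, 0, 0, 0, 0, 0, -1]
    - [0, 0, 0, 0, 0, 0, -1]
    - [0, 0, 0, 0, 0, 0, -1]
    - [0, 0, 0, 0, 0, 0, -1]
    - [0, 0, 0, 0, 0, 0, -1]
  squeeze: 40

```text
time: 6.42
position: [0.6032, 0.1234, 0.0795]
ee_rot: [-1.572, 0.003, 1.297]
wrist_force: [-1.9, 1.5, 6.2]
finger_gap: 0.0094
```

Run:
```python
from h import *
s=state();print(s["time"],s["position"].round(4),heading(s),s["ee_rot"],s["joint_pos"].round(3),s["finger_gap"],s["moment"],s["wrist_force"])
```

```text
6.4167 [0.6032 0.1234 0.0795] 164.29921320887388 [-1.57222662  0.00300863  1.2967616 ] [ 0.022  0.725  1.576 -0.004  0.84  -2.842] 0.009432772501923746 [0.16602606 0.37109425 0.02862741] [-1.88379806  1.54272636  6.21621418]
```

Request:
arm_command:
  increments:
    - [0, -0.1, 0, 0, 0, 0, -1]
    - [0, -0.25, 0, 0, 0, 0, -1]
    - [0, -0.3, 0, 0, 0, 0, -1]
    - [0, -0.3, 0, 0, 0, 0, -1]
    - [0, -0.3, 0, 0, 0, 0, -1]
    - [0, -0.3, 0, 0, 0, 0, -1]
    - [0, -0.3, 0, 0, 0, 0, -1]
    - [0, 0, 0, 0, 0, 0, -1]

```text
time: 7.08
position: [0.6053, 0.1236, 0.1561]
ee_rot: [-1.578, 0.001, 1.297]
wrist_force: [0.9, 0.8, -0.8]
finger_gap: 0.0091
```

Run:
```python
from h import *
s=state();print(s["time"],s["position"].round(4),heading(s),s["ee_rot"],s["finger_gap"],s["wrist_force"],s["moment"])
p=camera_params("wrist");im=camera("wrist");show("w3.png",im,f=1.4)
for t in("blank","pocket","pin_hole"):print(t,[(np.round(np.array(d["location"])*[560,420],1),round(d["conf"],2)) for d in spot_point("wrist",t)[:2]])
```

```text
7.0833 [0.6053 0.1236 0.1561] 164.29410462730937 [-1.57812118e+00  1.42421131e-03  1.29666631e+00] 0.009086409929286462 [ 0.90730998  0.77618941 -0.79406461] [ 0.03455178 -0.00873335  0.03647714]
blank [(array([281.1, 229.4]), 0.66)]
pocket [(array([285.1, 197.7]), 0.67)]
pin_hole [(array([308.1,  59.3]), 0.84)]
```

View pics/w3.png

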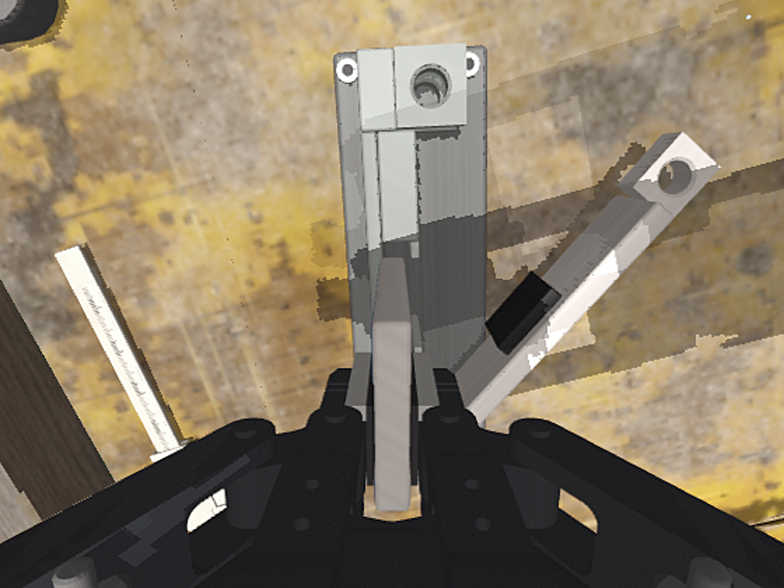

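The blank is held, clear of the wall, with its top face spanning rows 322 to 510. Next I turn it about the tool axis by 44.4 units.

Run:
```python
from h import *
s=state();p=camera_params("wrist");P=s["position"];R=toolR(s)
zt=P[2]-.0795+.098
for uv in[(391,322),(392,510),(375,322),(410,322),(376,510),(408,510)]:
    X=back(p,(uv[0]/1.4,uv[1]/1.4),zt);print(uv,X.round(4),"tool mm",(R.inv().apply(X-P)*1000).round(1))
```

```text
(391, 322) [0.5971 0.0959 0.1706] tool mm [-28.  -18.4  -2.1]
(392, 510) [0.6118 0.1491 0.1706] tool mm [ 27.1 -18.6  -1.8]
(375, 322) [0.601  0.0949 0.1706] tool mm [-28.  -18.4  -6. ]
(410, 322) [0.5925 0.0972 0.1706] tool mm [-28.  -18.4   2.7]
(376, 510) [0.6161 0.1479 0.1706] tool mm [ 27.1 -18.6  -6.3]
(408, 510) [0.6075 0.1503 0.1706] tool mm [ 27.1 -18.6   2.6]
```

Request:
arm_command:
  increments:
    - [0, 0, 0, 0, 1, 0, -1]
    - [0, 0, 0, 0, 1, 0, -1]
    - [0, 0, 0, 0, 1, 0, -1]
    - [0, 0, 0, 0, 1, 0, -1]
    - [0, 0, 0, 0, 1, 0, -1]
    - [0, 0, 0, 0, 1, 0, -1]
    - [0, 0, 0, 0, 1, 0, -1]
    - [0, 0, 0, 0, 1, 0, -1]

```text
time: 7.95
position: [0.6025, 0.1234, 0.1513]
ee_rot: [-1.572, 0.004, 0.735]
wrist_force: [0.0, -0.0, -1.6]
finger_gap: 0.0093
```

Request:
arm_command:
  increments:
    - [0, 0, 0, 0, 1, 0, -1]
    - [0, 0, 0, 0, 1, 0, -1]
    - [0, 0, 0, 0, 1, 0, -1]
    - [0, 0, 0, 0, 1, 0, -1]
    - [0, 0, 0, 0, 1, 0, -1]
    - [0, 0, 0, 0, 1, 0, -1]
    - [0, 0, 0, 0, 1, 0, -1]
    - [0, 0, 0, 0, 1, 0, -1]

```text
time: 8.62
position: [0.6025, 0.1234, 0.1513]
ee_rot: [-1.574, 0.003, 0.176]
wrist_force: [-0.1, -0.5, -1.4]
finger_gap: 0.0092
```

Request:
arm_command:
  increments:
    - [0, 0, 0, 0, 1, 0, -1]
    - [0, 0, 0, 0, 1, 0, -1]
    - [0, 0, 0, 0, 1, 0, -1]
    - [0, 0, 0, 0, 1, 0, -1]
    - [0, 0, 0, 0, 1, 0, -1]
    - [0, 0, 0, 0, 1, 0, -1]
    - [0, 0, 0, 0, 1, 0, -1]
    - [0, 0, 0, 0, 1, 0, -1]

```text
time: 9.28
position: [0.6025, 0.1234, 0.1513]
ee_rot: [-1.575, 0.001, -0.382]
wrist_force: [0.1, -0.2, -1.7]
finger_gap: 0.0093
```

Request:
arm_command:
  increments:
    - [0, 0, 0, 0, 1, 0, -1]
    - [0, 0, 0, 0, 1, 0, -1]
    - [0, 0, 0, 0, 1, 0, -1]
    - [0, 0, 0, 0, 1, 0, -1]
    - [0, 0, 0, 0, 1, 0, -1]
    - [0, 0, 0, 0, 1, 0, -1]
    - [0, 0, 0, 0, 1, 0, -1]
    - [0, 0, 0, 0, 1, 0, -1]

```text
time: 9.95
position: [0.6025, 0.1234, 0.1513]
ee_rot: [-1.575, -0.002, -0.941]
wrist_force: [-0.6, 0.3, -2.3]
finger_gap: 0.0091
```

Request:
arm_command:
  increments:
    - [0, 0, 0, 0, 1, 0, -1]
    - [0, 0, 0, 0, 1, 0, -1]
    - [0, 0, 0, 0, 1, 0, -1]
    - [0, 0, 0, 0, 1, 0, -1]
    - [0, 0, 0, 0, 1, 0, -1]
    - [0, 0, 0, 0, 1, 0, -1]
    - [0, 0, 0, 0, 1, 0, -1]
    - [0, 0, 0, 0, 1, 0, -1]

```text
time: 10.62
position: [0.6025, 0.1235, 0.1513]
ee_rot: [-1.573, -0.003, -1.499]
wrist_force: [-1.1, -0.2, -1.7]
finger_gap: 0.0095
```

Request:
arm_command:
  increments:
    - [0, 0, 0, 0, 1, 0, -1]
    - [0, 0, 0, 0, 1, 0, -1]
    - [0, 0, 0, 0, 1, 0, -1]
    - [0, 0, 0, 0, 1, 0, -1]
    - [0, 0, 0, 0, 0.4, 0, -1]
    - [0, 0, 0, 0, 0, 0, -1]

```text
time: 11.12
position: [0.6025, 0.1234, 0.1514]
ee_rot: [-1.572, -0.004, -1.804]
wrist_force: [0.0, -0.0, -2.2]
finger_gap: 0.0092
```

Run:
```python
from h import *
s=state();print(s["time"],s["position"].round(4),heading(s),s["ee_rot"],s["joint_pos"].round(3))
p=camera_params("wrist");im=camera("wrist");show("w4.png",im,f=1.4)
```

```text
11.1167 [0.6025 0.1234 0.1514] -13.334685761336143 [-1.57210009 -0.00398403 -1.8035253 ] [ 0.022  0.622  1.535 -0.004  0.986  0.257]
```

View pics/w4.png

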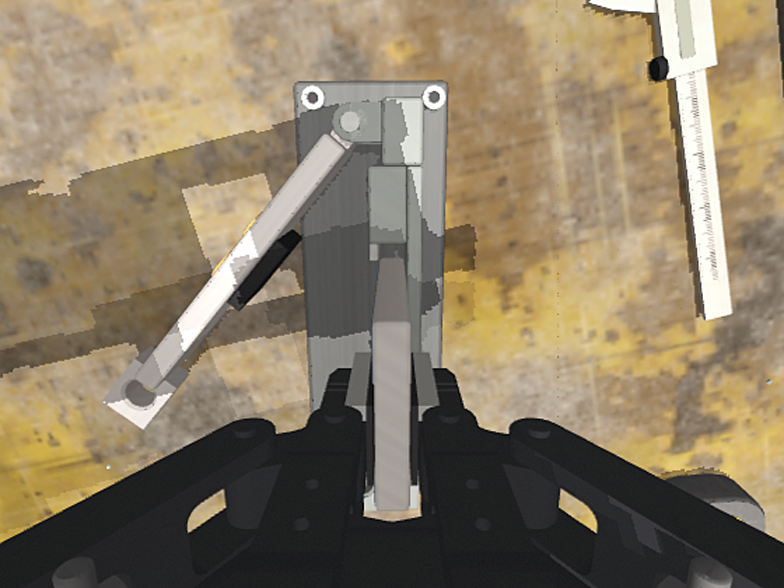

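Run:
```python
from h import *
s=state();p=camera_params("wrist");P=s["position"];R=toolR(s)
for n,uv,z in[("b3",(313,98),.014),("b4",(434,98),.014),("hinge",(349,121),.066),("tong",(139,395),.05)]:
    print(n,back(p,(uv[0]/1.4,uv[1]/1.4),z).round(4))
for uv in[(373,322),(410,322),(374,510),(409,510)]:
    X=back(p,(uv[0]/1.4,uv[1]/1.4),P[2]+.0185);print(uv,"tool mm",(R.inv().apply(X-P)*1000).round(1))
print("tool y",R.apply([0,1,0]).round(4))
plan([.6031,.1232,P[2]])
```

```text
b3 [0.5872 0.2267 0.014 ]
b4 [0.648  0.2123 0.014 ]
hinge [0.6058 0.2072 0.066 ]
tong [0.4622 0.1016 0.05  ]
(373, 322) tool mm [-27.9 -18.6  -2.8]
(410, 322) tool mm [-27.9 -18.6   6.4]
(374, 510) tool mm [ 27.4 -18.4  -3.1]
(409, 510) tool mm [ 27.4 -18.4   6.7]
tool y [-0.0019 -0.0035 -1.    ]
world d mm [ 0.5 -0.2  0. ] tool units [ 0.003 -0.     0.013]
```

Request:
arm_command:
  increments:
    - [0, 0.2, 0, 0, 0, 0, -1]
    - [0, 0.2, 0, 0, 0, 0, -1]
    - [0, 0.1, 0, 0, 0, 0, -1]
    - [0, 0.1, 0, 0, 0, 0, -1]
    - [0, 0.1, 0, 0, 0, 0, -1]
    - [0, 0, 0, 0, 0, 0, -1]

```text
time: 11.67
position: [0.6025, 0.1234, 0.1233]
ee_rot: [-1.572, -0.004, -1.803]
wrist_force: [0.2, 0.2, -1.5]
finger_gap: 0.0094
```

Request:
arm_command:
  increments:
    - [0, 0.15, 0, 0, 0, 0, -1]
    - [0, 0.2, 0, 0, 0, 0, -1]
    - [0, 0.2, 0, 0, 0, 0, -1]
    - [0, 0.2, 0, 0, 0, 0, -1]
    - [0, 0.15, 0, 0, 0, 0, -1]
    - [0, 0.1, 0, 0, 0, 0, -1]
    - [0, 0, 0, 0, 0, 0, -1]

```text
time: 12.25
position: [0.6025, 0.1232, 0.0832]
ee_rot: [-1.572, -0.004, -1.803]
wrist_force: [0.3, 0.8, -1.5]
finger_gap: 0.0091
```

Request:
arm_command:
  increments:
    - [0, 0.05, 0, 0, 0, 0, -1]
    - [0, 0.05, 0, 0, 0, 0, -1]
    - [0, 0, 0, 0, 0, 0, -1]

```text
time: 12.5
position: [0.6033, 0.1232, 0.0804]
ee_rot: [-1.57, -0.003, -1.803]
wrist_force: [0.0, 0.3, -0.8]
finger_gap: 0.0091
```

Request:
arm_command:
  increments:
    - [0, 0.04, 0, 0, 0, 0, -1]
    - [0, 0.04, 0, 0, 0, 0, -1]
    - [0, 0, 0, 0, 0, 0, -1]

```text
time: 12.75
position: [0.6037, 0.1231, 0.0796]
ee_rot: [-1.568, -0.003, -1.803]
wrist_force: [-3.1, -0.5, 9.5]
finger_gap: 0.0095
```

The blank is resting on the floor with 9.5 N contact. Now I release it, go up, move out in front of the leaf and close the fingers.

Request:
arm_command:
  increments:
    - [0, 0, 0, 0, 0, 0, -0.2]
    - [0, 0, 0, 0, 0, 0, -0.2]
    - [0, 0, 0, 0, 0, 0, -0.2]
    - [0, -0.25, 0, 0, 0, 0, -0.2]
    - [0, -0.5, 0, 0, 0, 0, -0.2]
    - [0, -0.5, 0, 0, 0, 0, -0.2]
    - [0, 0, -0.4, 0, 0, 0, -1]
    - [0.1, 0, -0.8, 0, 0, 0, -1]

```text
time: 13.42
position: [0.5612, 0.1303, 0.1299]
ee_rot: [-1.559, -0.0, -1.804]
wrist_force: [0.2, 0.7, 0.4]
finger_gap: 0.011
```

Request:
arm_command:
  increments:
    - [0.1, 0, -0.8, 0, 0, 0, -1]
    - [0.1, 0, -0.8, 0, 0, 0, -1]
    - [0.1, 0, -0.86, 0, 0, 0, -1]
    - [0, 0, 0, 0, 0, 0, -1]

```text
time: 13.75
position: [0.4469, 0.142, 0.1269]
ee_rot: [-1.583, -0.007, -1.801]
wrist_force: [-0.9, -0.2, -0.1]
finger_gap: 0.0001
```

```bash
cat >> h.py <<'E'
J=(.5961,.125,-.231)
def injig(P,j=J):
    c,s=np.cos(j[2]),np.sin(j[2]);d=P[:2]-np.array(j[:2]);return np.array([c*d[0]+s*d[1],-s*d[0]+c*d[1],P[2]])*1000
E
python3 - <<'E'
from h import *
s=state();print(s["time"],s["position"].round(4),heading(s),injig(s["position"]).round(1),s["finger_gap"])
p=camera_params("wrist");im=camera("wrist");show("w5.png",im,f=1.4)
p=camera_params("top");im=camera("top");show("t5.png",im,(140,180,260,320),4)
E
```

```text
13.75 [0.4469 0.142  0.1269] -13.21738761571911 [-149.2  -17.6  126.9] 0.00014367702486183035
```

View pics/w5.png

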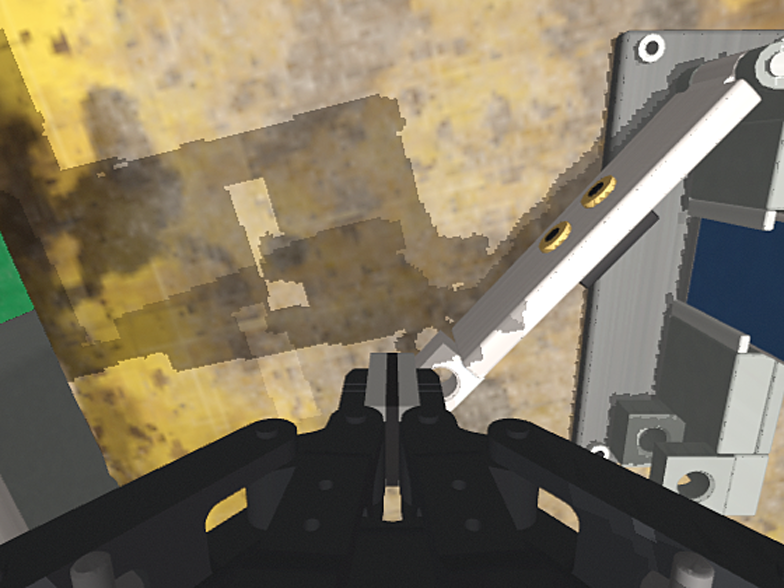

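Run:
```python
from h import *
s=state();p=camera_params("wrist");P=s["position"]
for n,X in [("tcp",P),("tcp low",[P[0],P[1],.05])]+[(f"finger corner {a},{b} z{z}",jw(J,(-149.2+a,-17.6+b,z))) for a in(-15,15) for b in(-11,11) for z in(45,66)]+[("leaf_front.686",jw(J,(-100.5,-17.9,45)))]:
    print(n,(proj(p,np.array(X)+[.0018,0,0])*1.4).round())
v=[back(p,(a/1.4,b/1.4),.066) for a,b in((462,400),(452,338),(737,83))];print([injig(x-[.0018,0,0]).round(1) for x in v])
print(s["position"],s["ee_rot"])
```

```text
tcp [391. 389.]
tcp low [391. 311.]
finger corner -15,-11 z45 [340. 334.]
finger corner -15,-11 z66 [335. 351.]
finger corner -15,11 z45 [339. 289.]
finger corner -15,11 z66 [334. 302.]
finger corner 15,-11 z45 [404. 334.]
finger corner 15,-11 z66 [405. 351.]
finger corner 15,11 z45 [404. 289.]
finger corner 15,11 z66 [406. 302.]
leaf_front.686 [477. 312.]
[array([-109. ,  -51.7,   66. ]), array([-114.4,  -22.6,   66. ]), array([-12. ,  77.8,  66. ])]
[0.4559725  0.14180399 0.12783339] [-1.56997863 -0.00342363 -1.80219967]
```

The blue face now looks at the leaf (at about 740,275), and the leaf's outer edge is clear of the descent. I'll descend and push it shut along its arc.

Request:
arm_command:
  increments:
    - [0, 0.4, 0, 0, 0, 0, -1]
    - [0, 0.5, 0, 0, 0, 0, -1]
    - [0, 0.5, 0, 0, 0, 0, -1]
    - [0, 0.4, 0, 0, 0, 0, -1]
    - [0, 0, 0, 0, 0, 0, -1]
    - [0, 0, 0.2, 0, 0, 0, -1]
    - [0, 0, 0.25, 0, 0, 0, -1]

```text
time: 14.43
position: [0.4759, 0.1371, 0.0558]
ee_rot: [-1.569, -0.003, -1.803]
wrist_force: [-1.3, 0.1, -0.7]
finger_gap: 0.0
```

Request:
arm_command:
  increments:
    - [0.16, 0, 0.24, 0, 0, 0, -1]
    - [0.17, 0, 0.23, 0, 0, 0, -1]
    - [0.17, 0, 0.23, 0, 0, 0, -1]
    - [0.1, 0, 0.21, 0, 0, 0, -1]
    - [0.08, 0, 0.21, 0, 0, 0, -1]
    - [0.08, 0, 0.21, 0, 0, 0, -1]
    - [0.06, 0, 0.21, 0, 0, 0, -1]
    - [0, 0, 0, 0, 0, 0, -1]

```text
time: 15.1
position: [0.5297, 0.0898, 0.0557]
ee_rot: [-1.566, -0.003, -1.804]
wrist_force: [0.2, 0.0, 0.4]
finger_gap: 0.0002
```

Run:
```python
from h import *
s=state();print(s["time"],heading(s),injig(s["position"]).round(1),s["wrist_force"])
p=camera_params("top");im=camera("top")
print([(back(p,np.array(d["location"])*[560,420],.045).round(4),d["conf"]) for d in spot_point("top","leaf_front")[:2]])
```

```text
15.1 -13.365423238672662 [-56.6 -49.4  55.7] [0.22302038 0.02438504 0.43899365]
[(array([0.5488, 0.0827, 0.045 ]), 0.86), (array([0.5972, 0.1181, 0.045 ]), 0.33)]
```

Request:
arm_command:
  increments:
    - [0.02, 0, 0.18, 0, 0, 0, -1]
    - [0.02, 0, 0.18, 0, 0, 0, -1]
    - [0.02, 0, 0.14, 0, 0, 0, -1]
    - [0, 0, 0.1, 0, 0, 0, -1]
    - [0, 0, 0, 0, 0, 0, -1]

```text
time: 15.62
position: [0.5514, 0.0828, 0.0555]
ee_rot: [-1.568, -0.003, -1.803]
wrist_force: [0.1, -0.4, 0.5]
finger_gap: 0.0005
```

Request:
arm_command:
  increments:
    - [0, 0, 0.05, 0, 0, 0, -1]
    - [0, 0, 0.05, 0, 0, 0, -1]
    - [0, 0, 0, 0, 0, 0, -1]

```text
time: 15.87
position: [0.554, 0.0822, 0.0555]
ee_rot: [-1.569, -0.003, -1.803]
wrist_force: [-0.1, 0.6, 0.7]
finger_gap: -0.0005
```

Request:
arm_command:
  increments:
    - [0, 0, 0.06, 0, 0, 0, -1]
    - [0, 0, 0.06, 0, 0, 0, -1]
    - [0, 0, 0, 0, 0, 0, -1]

```text
time: 16.12
position: [0.5549, 0.0819, 0.0552]
ee_rot: [-1.578, -0.004, -1.803]
wrist_force: [-6.0, 1.9, 4.6]
finger_gap: -0.0005
```

Request:
arm_command:
  increments:
    - [0, 0, 0.06, 0, 0, 0, -1]
    - [0, 0, 0.04, 0, 0, 0, -1]
    - [0, 0, 0, 0, 0, 0, -1]

```text
time: 16.37
position: [0.555, 0.0818, 0.0551]
ee_rot: [-1.586, -0.005, -1.803]
wrist_force: [-11.5, 3.8, 9.4]
finger_gap: -0.0002
```

The leaf is shut: motion stopped at 12 N. I'll back off, rise and go over the stand.

Request:
arm_command:
  increments:
    - [0, 0, -0.2, 0, 0, 0, -1]
    - [0, 0, -0.3, 0, 0, 0, -1]
    - [0, -0.6, 0, 0, 0, 0, -1]
    - [0, -0.8, 0, 0, 0, 0, -1]
    - [0, -0.8, 0, 0, 0, 0, -1]
    - [0.4, -0.3, 0.08, 0, 0, 0, 0]
    - [0.8, 0, 0.16, 0, 0, 0, 0]
    - [0.8, 0, 0.16, 0, 0, 0, 0]

```text
time: 17.03
position: [0.5416, 0.0034, 0.1576]
ee_rot: [-1.564, -0.003, -1.8]
wrist_force: [0.5, 0.2, 0.6]
finger_gap: 0.0361
```

Request:
arm_command:
  increments:
    - [0.8, 0, 0.16, 0, 0, 0, 0]
    - [0.8, 0, 0.16, 0, 0, 0, 0]
    - [0.8, 0, 0.16, 0, 0, 0, 0]
    - [0.8, 0, 0.16, 0, 0, 0, 0]
    - [0.8, 0, 0.16, 0, 0, 0, 0]
    - [0.8, 0, 0.16, 0, 0, 0, 0]
    - [0.8, 0, 0.16, 0, 0, 0, 0]
    - [0.8, 0, 0.2, 0, 0, 0, 0]

```text
time: 17.7
position: [0.5324, -0.2597, 0.1569]
ee_rot: [-1.568, -0.004, -1.803]
wrist_force: [-0.1, 0.4, 0.1]
finger_gap: 0.0429
```

Request:
arm_command:
  increments:
    - [0.3, 0, 0.05, 0, 0, 0, 0]
    - [0, 0, 0, 0, 0, 0, 0]
    - [0, 0, 0, 0, 0, 0, 0]

```text
time: 17.95
position: [0.5314, -0.2698, 0.1565]
ee_rot: [-1.57, -0.003, -1.805]
wrist_force: [0.0, 0.5, -0.7]
finger_gap: 0.0428
```

Run:
```python
from h import *
s=state();print(s["time"],s["position"].round(4),heading(s),s["joint_pos"].round(3),s["finger_gap"])
im=camera("top");p=camera_params("top")
print([(back(p,np.array(d["location"])*[560,420],.045).round(4),d["conf"]) for d in spot_point("top","leaf_front")[:2]])
p=camera_params("wrist");im=camera("wrist");show("w6.png",im,f=1.4)
print((proj(p,s["position"])*1.4).round(),(proj(p,[*s["position"][:2],.09])*1.4).round())
for t,z in(("pin",.006),("stand",0)):print(t,[(np.round(np.array(d["location"])*[560,420]*1.4,1),back(p,np.array(d["location"])*[560,420],z).round(4),round(d["conf"],2)) for d in spot_point("wrist",t)[:2]])
```

```text
17.95 [ 0.5314 -0.2698  0.1565] -13.39857874029739 [-0.656  0.592  1.585 -0.003  0.963 -0.421] 0.042838040623210935
[(array([0.5718, 0.0758, 0.045 ]), 0.93)]
[387. 396.] [388. 324.]
pin [(array([321., 162.]), array([ 0.5097, -0.196 ,  0.006 ]), 0.96), (array([397.6, 281.1]), array([ 0.5358, -0.2727,  0.006 ]), 0.85)]
stand [(array([391.1, 283.8]), array([ 0.5313, -0.2749,  0.    ]), 0.92)]
```

View pics/w6.png

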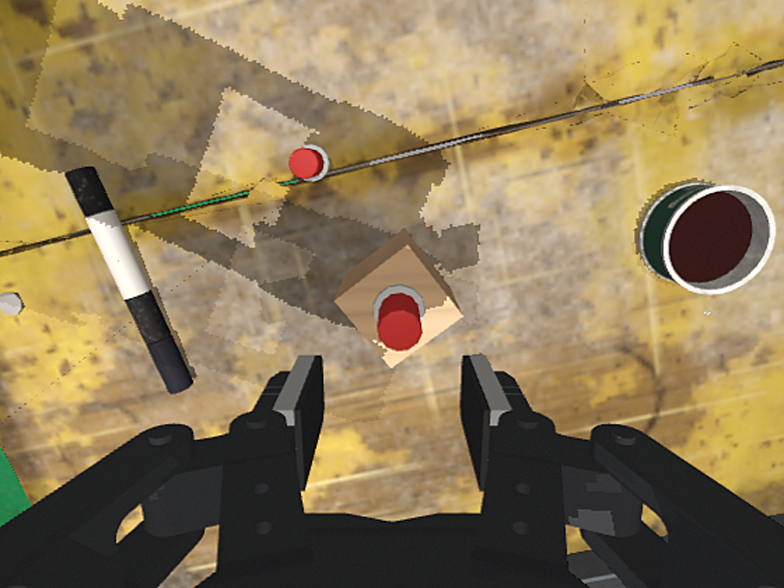

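The red grip's top is at (400,328), in the stand. The smaller pin is at (307,162), the marker at left and the tin at right, both clear.

Run:
```python
from h import *
s=state();p=camera_params("wrist")
X=back(p,(400/1.4,328/1.4),.09)-[.0018,0,0];print(s["position"],X)
Y=back(p,(391/1.4,300/1.4),.056)-[.0018,0,0];print("collar ~",Y)
plan([X[0],X[1],.071])
```

```text
[ 0.5316045  -0.26801231  0.15668538] [ 0.53440336 -0.27285714  0.09      ]
collar ~ [ 0.53123226 -0.26928169  0.056     ]
world d mm [  2.8  -4.8 -85.7] tool units [0.096 2.142 0.095]
```

Request:
arm_command:
  increments:
    - [0.1, 0.2, 0.09, 0, 0, 0, 0]
    - [0, 0.5, 0, 0, 0, 0, 0]
    - [0, 0.5, 0, 0, 0, 0, 0]
    - [0, 0.5, 0, 0, 0, 0, 0]
    - [0, 0.3, 0, 0, 0, 0, 0]
    - [0, 0.13, 0, 0, 0, 0, 0]
    - [0, 0, 0, 0, 0, 0, 0]
    - [0, 0, 0, 0, 0, 0, 0]

```text
time: 18.87
position: [0.5345, -0.2749, 0.0716]
ee_rot: [-1.569, -0.004, -1.803]
wrist_force: [-0.7, -0.5, 0.6]
finger_gap: 0.043
```

Request:
arm_command:
  increments:
    - [0, 0, 0, 0, 0, 0, -0.5]
    - [0, 0, 0, 0, 0, 0, -1]
    - [0, 0, 0, 0, 0, 0, -1]
    - [0, 0, 0, 0, 0, 0, -1]
    - [0, 0, 0, 0, 0, 0, -1]
    - [0, 0, 0, 0, 0, 0, -1]
  squeeze: 60

```text
time: 19.37
position: [0.5348, -0.2753, 0.0728]
ee_rot: [-1.568, -0.004, -1.803]
wrist_force: [-1.7, 0.3, 6.2]
finger_gap: 0.0184
```

Request:
arm_command:
  increments:
    - [0, -0.15, 0, 0, 0, 0, -1]
    - [0, -0.3, 0, 0, 0, 0, -1]
    - [0, -0.4, 0, 0, 0, 0, -1]
    - [0, -0.4, 0, 0, 0, 0, -1]
    - [0, -0.4, 0, 0, 0, 0, -1]
    - [0, -0.4, 0, 0, 0, 0, -1]
    - [0, 0, 0, 0, 0, 0, -1]
    - [0, 0, 0, 0, 0, 0, -1]

```text
time: 20.03
position: [0.5347, -0.2749, 0.1548]
ee_rot: [-1.567, -0.005, -1.803]
wrist_force: [-1.1, -0.5, -0.6]
finger_gap: 0.0182
```

Run:
```python
from h import *
s=state();print(s["time"],s["position"].round(4),heading(s),s["finger_gap"],s["wrist_force"])
p=camera_params("wrist");im=camera("wrist");show("w7.png",im,(180,150,380,420),2.2)
plan([.5634,.0337,s["position"][2]])
P=s["position"];R=toolR(s)
print("proj tcp, tcp-10mm up, collar(-7 down), tip",[( (proj(p,P+R.apply([0,d,0])+[.0018,0,0])-[180,150])*2.2).round(0) for d in(0,-.019,.013,.065)])
```

```text
20.0333 [ 0.5347 -0.2749  0.1548] -13.307466784451398 0.018150236510048993 [-1.09691408 -0.52471811 -0.5867487 ]
world d mm [ 29.4 308.    1.1] tool units [-7.664 -0.056 -1.056]
proj tcp, tcp-10mm up, collar(-7 down), tip [array([219., 282.]), array([219., 333.]), array([219., 253.]), array([219., 174.])]
```

View pics/w7.png

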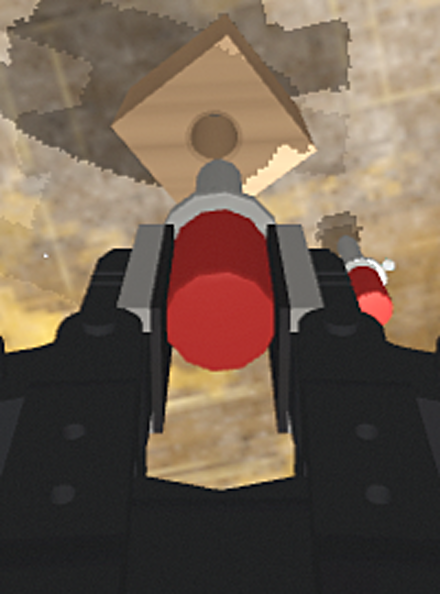

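The pin is held upright, centred laterally, and about 1.6 mm towards −tool x. Next I move over the eye.

Request:
arm_command:
  increments:
    - [-0.38, 0, -0.05, 0, 0, 0, -1]
    - [-0.76, 0, -0.105, 0, 0, 0, -1]
    - [-0.76, 0, -0.105, 0, 0, 0, -1]
    - [-0.76, 0, -0.105, 0, 0, 0, -1]
    - [-0.76, 0, -0.105, 0, 0, 0, -1]
    - [-0.76, 0, -0.105, 0, 0, 0, -1]
    - [-0.76, 0, -0.105, 0, 0, 0, -1]
    - [-0.76, 0, -0.105, 0, 0, 0, -1]

```text
time: 20.75
position: [0.5547, -0.0427, 0.1514]
ee_rot: [-1.573, -0.003, -1.803]
wrist_force: [-0.2, 0.1, -0.7]
finger_gap: 0.0181
```

Request:
arm_command:
  increments:
    - [-0.76, 0, -0.105, 0, 0, 0, -1]
    - [-0.76, 0, -0.105, 0, 0, 0, -1]
    - [-0.4, 0, -0.06, 0, 0, 0, -1]
    - [0, 0, 0, 0, 0, 0, -1]
    - [0, 0, 0, 0, 0, 0, -1]

```text
time: 21.17
position: [0.562, 0.0335, 0.1513]
ee_rot: [-1.573, -0.004, -1.8]
wrist_force: [0.3, -1.0, -0.3]
finger_gap: 0.0183
```

Run:
```python
from h import *
s=state();print(s["time"],s["position"].round(4),heading(s),s["finger_gap"],s["wrist_force"])
p=camera_params("wrist");im=camera("wrist");show("w8.png",im,(150,40,410,300),2.2)
plan([.5630,.0321,s["position"][2]])
P=s["position"]
for t,z in(("pin_hole",.066),("pin",P[2]-.0666)):print(t,[(back(p,np.array(d["location"])*[560,420],z).round(4),(np.array(d["location"])*[560,420]).round(1),round(d["conf"],2)) for d in spot_point("wrist",t)[:2]])
```

```text
21.1667 [0.562  0.0335 0.1513] -13.14587005780266 0.018261233924865092 [ 0.28102419 -1.04166319 -0.34547322]
world d mm [ 0.7 -0.3 -0.2] tool units [0.004 0.005 0.019]
pin_hole [(array([0.5651, 0.0332, 0.066 ]), array([281.8, 218.8]), 0.94), (array([0.5989, 0.1226, 0.066 ]), array([303.5,  63. ]), 0.51)]
pin [(array([0.5652, 0.0358, 0.0847]), array([281.1, 223.9]), 0.96)]
```

View pics/w8.png

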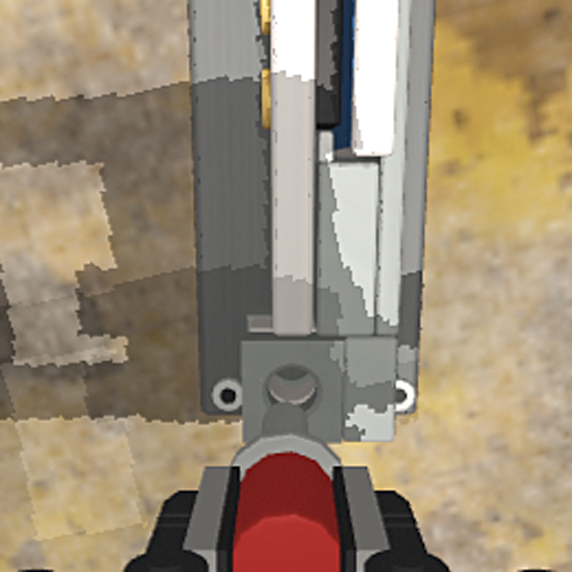

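The hole is at about (291,388) in the crop and the nose tip just below it, with lateral alignment good. I'll descend gently.

Request:
arm_command:
  increments:
    - [0, 0.2, 0.01, 0, 0, 0, -1]
    - [0, 0.2, 0, 0, 0, 0, -1]
    - [0, 0.15, 0, 0, 0, 0, -1]
    - [0, 0.08, 0, 0, 0, 0, -1]
    - [0, 0.08, 0, 0, 0, 0, -1]
    - [0, 0.08, 0, 0, 0, 0, -1]
    - [0, 0, 0, 0, 0, 0, -1]

```text
time: 21.9
position: [0.5632, 0.0316, 0.1201]
ee_rot: [-1.571, -0.004, -1.803]
wrist_force: [0.7, 0.2, 0.4]
finger_gap: 0.0183
```

Request:
arm_command:
  increments:
    - [0, 0.1, 0, 0, 0, 0, -1]
    - [0, 0.1, 0, 0, 0, 0, -1]
    - [0, 0.1, 0, 0, 0, 0, -1]
    - [0, 0.1, 0, 0, 0, 0, -1]
    - [0, 0, 0, 0, 0, 0, -1]

```text
time: 22.32
position: [0.563, 0.0317, 0.1039]
ee_rot: [-1.572, -0.004, -1.803]
wrist_force: [0.1, -0.2, -1.3]
finger_gap: 0.0179
```

Request:
arm_command:
  increments:
    - [0, 0.1, 0, 0, 0, 0, -1]
    - [0, 0.1, 0, 0, 0, 0, -1]
    - [0, 0.1, 0, 0, 0, 0, -1]
    - [0, 0.1, 0, 0, 0, 0, -1]
    - [0, 0, 0, 0, 0, 0, -1]

```text
time: 22.73
position: [0.563, 0.0316, 0.0879]
ee_rot: [-1.572, -0.004, -1.803]
wrist_force: [0.5, 0.4, -0.4]
finger_gap: 0.0181
```

Request:
arm_command:
  increments:
    - [0, 0.06, 0, 0, 0, 0, -1]
    - [0, 0.06, 0, 0, 0, 0, -1]
    - [0, 0.04, 0, 0, 0, 0, -1]
    - [0, 0, 0, 0, 0, 0, -1]

```text
time: 23.07
position: [0.5637, 0.0315, 0.0829]
ee_rot: [-1.57, -0.003, -1.803]
wrist_force: [-1.1, 0.3, 2.7]
finger_gap: 0.018
```

Request:
arm_command:
  increments:
    - [0, 0.04, 0, 0, 0, 0, -1]
    - [0, 0.04, 0, 0, 0, 0, -1]
    - [0, 0, 0, 0, 0, 0, -1]

```text
time: 23.32
position: [0.5638, 0.0315, 0.0827]
ee_rot: [-1.569, -0.004, -1.803]
wrist_force: [-5.6, -0.5, 23.3]
finger_gap: 0.0181
```

Request:
arm_command:
  increments:
    - [0, -0.05, 0, 0, 0, 0, 0]
    - [0, 0, 0, 0, 0, 0, 0.2]
    - [0, 0, 0, 0, 0, 0, 0.2]
    - [0, -0.3, 0, 0, 0, 0, 0.4]
    - [0, -0.5, 0, 0, 0, 0, 0.5]
    - [0, -0.6, 0, 0, 0, 0, 0.5]
    - [0, 0, 0, 0, 0, 0, 0.5]
    - [0, 0, 0, 0, 0, 0, 0.5]

```text
time: 23.98
position: [0.5645, 0.0316, 0.1379]
ee_rot: [-1.567, -0.003, -1.803]
wrist_force: [-0.4, 0.8, -1.7]
finger_gap: 0.0641
```

Run:
```python
from h import *
s=state();print(s["time"],s["position"].round(4),heading(s),s["finger_gap"],injig(s["position"]))
p=camera_params("wrist");im=camera("wrist");show("w9.png",im,f=1.4)
plan(jw(J,(1.5,-52,46)))
```

```text
23.9833 [0.5645 0.0316 0.1379] -13.310103804469959 0.06409818230737874 [ -9.36645592 -98.19384798 137.93480706]
world d mm [ 22.1  42.3 -90.9] tool units [-1.165  2.27   0.293]
```

View pics/w9.png

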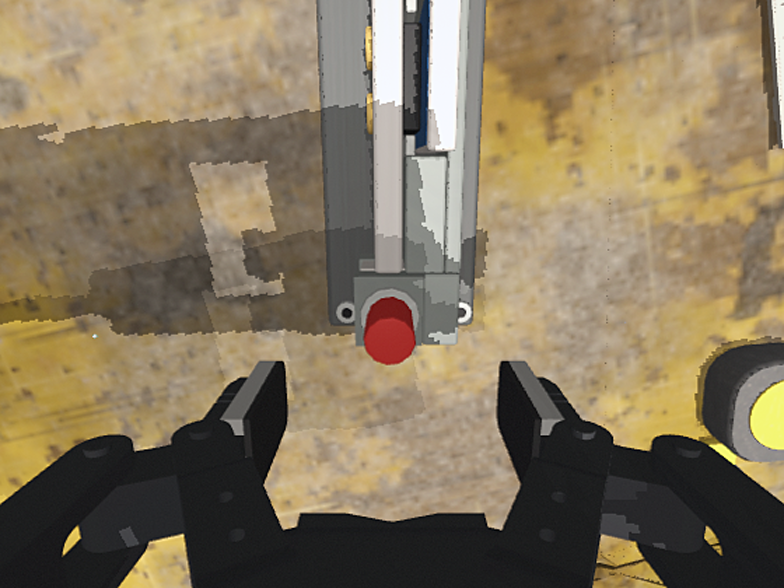

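The pin's collar sits on the eye (about 390,325), the leaf lies along the wall, and the blue face is visible in the pocket slit. Next comes the squeeze.

Request:
arm_command:
  increments:
    - [-0.58, 0, 0.14, 0, 0, 0, 0.55]
    - [-0.58, 0, 0.14, 0, 0, 0, 0.55]
    - [0, 0.4, 0, 0, 0, 0, 0.55]
    - [0, 0.5, 0, 0, 0, 0, 0.55]
    - [0, 0.5, 0, 0, 0, 0, 0.55]
    - [0, 0, 0, 0, 0, 0, 0.55]
    - [0, 0, 0, 0, 0, 0, 0.55]

```text
time: 24.62
position: [0.5834, 0.0742, 0.0789]
ee_rot: [-1.575, -0.004, -1.803]
wrist_force: [1.0, -0.4, 0.4]
finger_gap: 0.066
```

Run:
```python
from h import *
s=state();print(s["time"],s["position"].round(4),heading(s),s["finger_gap"],injig(s["position"]),s["wrist_force"])
plan(jw(J,(1.5,-52,46)))
```

```text
24.6167 [0.5834 0.0742 0.0789] -13.31144691990092 0.06603238923467694 [ -0.75890522 -52.40777865  78.85600376] [ 0.95264222 -0.41621415  0.41422223]
world d mm [  2.3  -0.1 -32.9] tool units [-0.014  0.821  0.06 ]
```

Request:
arm_command:
  increments:
    - [0, 0.3, 0.06, 0, 0, 0, 0.55]
    - [0, 0.3, 0, 0, 0, 0, 0.55]
    - [0, 0.22, 0, 0, 0, 0, 0.55]
    - [0, 0, 0, 0, 0, 0, 0.55]
    - [0, 0, 0, 0, 0, 0, 0.55]

```text
time: 25.03
position: [0.587, 0.0733, 0.0476]
ee_rot: [-1.571, -0.004, -1.803]
wrist_force: [1.1, -0.4, 0.0]
finger_gap: 0.0658
```

Request:
arm_command:
  increments:
    - [0, 0, 0, 0, 0, 0, 0.1]
    - [0, 0, 0, 0, 0, 0, -0.1]
    - [0, 0, 0, 0, 0, 0, -1]
    - [0, 0, 0, 0, 0, 0, -1]
    - [0, 0, 0, 0, 0, 0, -1]
    - [0, 0, 0, 0, 0, 0, -1]
    - [0, 0, 0, 0, 0, 0, -1]
  squeeze: 60

```text
time: 25.62
position: [0.5861, 0.0737, 0.049]
ee_rot: [-1.573, -0.004, -1.803]
wrist_force: [-2.9, 0.6, 5.8]
finger_gap: 0.0354
```

Request:
arm_command:
  increments:
    - [0, 0, 0, 0, 0, 0, -1]
    - [0, 0, 0, 0, 0, 0, -1]
    - [0, 0, 0, 0, 0, 0, -1]
    - [0, 0, 0, 0, 0, 0, -1]
    - [0, 0, 0, 0, 0, 0, -1]
    - [0, 0, 0, 0, 0, 0, -1]
  squeeze: 80

```text
time: 26.12
position: [0.5861, 0.0737, 0.0491]
ee_rot: [-1.573, -0.004, -1.803]
wrist_force: [-3.4, 0.7, 5.9]
finger_gap: 0.0355
```

Run:
```python
from h import *
s=state();print(s["time"],injig(s["position"]),s["finger_gap"],s["wrist_force"],s["moment"])
im=camera("wrist");show("w10.png",im,f=1.4)
```

```text
26.1167 [  2.03700956 -52.23944901  49.0929983 ] 0.03551794847130822 [-3.43484119  0.67209535  5.90884919] [0.16752374 0.85692635 0.1452258 ]
```

View pics/w10.png

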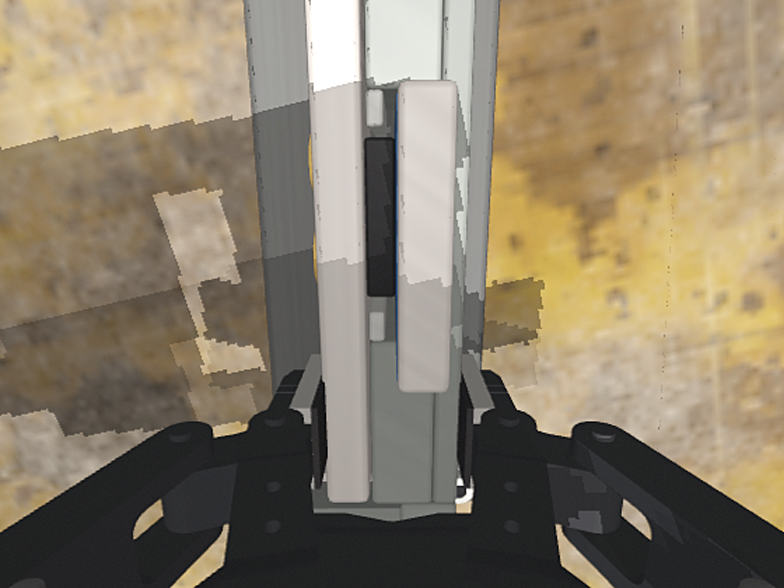

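The picture shows the leaf flush along the wall, gripped with it between the pads (columns 322 to 460). The blank stands in the pocket with its blue edge (column 397) towards the leaf. I'm handing in.

```bash
python3 -c "
from rig import *
sign_off();s=state();print(s['time'],s['finger_gap'],s['wrist_force'])"
```

```text
the job is handed in; nothing more can be done
the job is handed in; nothing more can be done
```

The job is done and handed in at about 26 s of the 72 s allowed. The arm is still gripping leaf and wall together with 80 N.

- **Blank:** I lifted it out, turned it about 178° and set it back in the same pocket. It touched the floor at 9.5 N, and the wrist view shows the blue face towards the leaf.
- **Leaf:** I pushed it shut along its arc until it stopped at about 12 N. The last picture shows it flush along the wall.
- **Pin:** I took the one in the stand and pushed it in until its collar met the eye. It stopped at TCP z 82.7 mm, where 82.6 mm was expected, with 23 N contact.
- **Final grip:** TCP at jig (2, -52, 49) mm, with 11 mm vertical clearance between gripper body and blank and 9 mm to the pin. The opening reads 35.5 mm on the 37 mm stack; the gripper also read 1 to 2 mm under on the blank and the pin.

**What disagreed or fell short:**
- Joint 6 reached its limit early on, reading -2.855 at one point against a listed range of -2.85. I backed it off, but if the range is strict that reading could count as passing it.
- The wrist camera read about 1.8 mm off in world x from the arm's own position. I corrected for that.
- Just before insertion the network and my own reading of the picture differed by about 3 mm on the pin tip. I followed the arm's own position instead, and the pin went in without resistance.
- The last view did not show the pin; I last saw it seated just before the final squeeze.

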